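Stop one drying timer and start the next

TASK

Each of the three desk timers runs while its black rocker is down at the display end and is stopped when the end nearer the robot is down. With the fingertips, gently press the rocker of the timer in front of the roll of masking tape fully over to stop it, then press the rocker of the timer in front of the thin dropper bottle fully over to start it. Leave the third timer, in front of the short wide bottle, running, move or lift none of the three things being timed, and withdraw.

Things in the scene. Friction and masses are not known exactly. Their poses are not given: they have to be found in the camera images.
- tape_timer: grey desk timer in front of the roll of masking tape, one of three alike, fixed, 120 long (x) x 70 wide (y) mm, white cover 33 mm high. Origin: centre of underside. +x points away from the robot, to the slanted blank display (40 mm high, x 21 to 55 mm). The thing it times stands at x 120 to 165 mm. Black see-saw rocker on top, 70 long (x) x 30 wide x 6 mm; its level axis is at x -20 mm, 45 mm above the table
- tape_rocker (a joint): tilt of the tape timer's rocker, rad: +0.18 = display end (marked with a bar) fully down, runs; -0.18 = robot-side end (marked with a ring) fully down, stopped. Stays where it is left. 3 to 4 N pressed down 25 mm from the axis tips it; firm stops at both ends. Cheeks beside the axis, 14 mm long, reach 49 mm high
- tape_run_end (a point): point on the top face of the tape timer's rocker, mid-width, 25 mm from the axis towards the display: press straight down here to start it. Travels 9 mm from stop to stop, about 54 to 45 mm above the table; what presses must not reach back over the axis
- tape_stop_end (a point): point on the top face of the tape timer's rocker, mid-width, 25 mm from the axis towards the robot: press straight down here to stop it. Travels 9 mm from stop to stop, about 54 to 45 mm above the table; what presses must not reach back over the axis
- dropper_timer: grey desk timer in front of the thin dropper bottle, one of three alike, fixed, 120 long (x) x 70 wide (y) mm, white cover 33 mm high. Origin: centre of underside. +x points away from the robot, to the slanted blank display (40 mm high, x 21 to 55 mm). The thing it times stands at x 120 to 165 mm. Black see-saw rocker on top, 70 long (x) x 30 wide x 6 mm; its level axis is at x -20 mm, 45 mm above the table
- dropper_rocker (a joint): tilt of the dropper timer's rocker, rad: +0.18 = display end (marked with a bar) fully down, runs; -0.18 = robot-side end (marked with a ring) fully down, stopped. Stays where it is left. 3 to 4 N pressed down 25 mm from the axis tips it; firm stops at both ends. Cheeks beside the axis, 14 mm long, reach 49 mm high
- dropper_run_end (a point): point on the top face of the dropper timer's rocker, mid-width, 25 mm from the axis towards the display: press straight down here to start it. Travels 9 mm from stop to stop, about 54 to 45 mm above the table; what presses must not reach back over the axis
- dropper_stop_end (a point): point on the top face of the dropper timer's rocker, mid-width, 25 mm from the axis towards the robot: press straight down here to stop it. Travels 9 mm from stop to stop, about 54 to 45 mm above the table; what presses must not reach back over the axis
- bottle_timer: grey desk timer in front of the short wide bottle, one of three alike, fixed, 120 long (x) x 70 wide (y) mm, white cover 33 mm high. Origin: centre of underside. +x points away from the robot, to the slanted blank display (40 mm high, x 21 to 55 mm). The thing it times stands at x 120 to 165 mm. Black see-saw rocker on top, 70 long (x) x 30 wide x 6 mm; its level axis is at x -20 mm, 45 mm above the table
- bottle_rocker (a joint): tilt of the bottle timer's rocker, rad: +0.18 = display end (marked with a bar) fully down, runs; -0.18 = robot-side end (marked with a ring) fully down, stopped. Stays where it is left. 3 to 4 N pressed down 25 mm from the axis tips it; firm stops at both ends. Cheeks beside the axis, 14 mm long, reach 49 mm high
- bottle_run_end (a point): point on the top face of the bottle timer's rocker, mid-width, 25 mm from the axis towards the display: press straight down here to start it. Travels 9 mm from stop to stop, about 54 to 45 mm above the table; what presses must not reach back over the axis
- bottle_stop_end (a point): point on the top face of the bottle timer's rocker, mid-width, 25 mm from the axis towards the robot: press straight down here to stop it. Travels 9 mm from stop to stop, about 54 to 45 mm above the table; what presses must not reach back over the axis
- tape_roll: roll of masking tape lying flat, 104 mm across, 25 mm high, loose. Origin: centre of its underside
- dropper_bottle: slender white dropper bottle with a narrow ribbed cap, 25 mm across, 87 mm high, standing loose. Origin: centre of its underside
- short_bottle: short wide white bottle with a broad screw cap, 55 mm across, 104 mm high, standing loose. Origin: centre of its underside
Things that resemble listed ones, but are neither listed nor needed, are in the scene too. Leave any orange or turquoise look-alike of the tape_timer alone. Of the things like the tape_roll, leave any that is green; of the rest the smaller one is meant.

How it is judged:
On the way, in this order (a step that is already met when the one before it is completed fails the run):
1. the tape roll's timer is stopped (value of joint tape_rocker below -0.13 rad and value of joint dropper_rocker below 0 rad), for 0.2 s.
2. the dropper bottle's timer is started (value of joint dropper_rocker above 0.13 rad and value of joint tape_rocker below -0.13 rad), for 0.2 s.
At the end, for the whole second after the job is handed in: The tape timer's rocker is below -0.13 rad (robot-side end down), the dropper timer's above +0.13 rad and the third timer's still above +0.10 rad (display end down); tape roll, dropper bottle and short bottle stand still and upright (tilt under 0.2 rad) within 15 mm of where they were (all of step 2 and value of joint bottle_rocker above 0.1 rad and distance of each of tape_roll, dropper_bottle, short_bottle from where it was at the start of the episode below 0.015 m and angle between each of tape_roll, dropper_bottle, short_bottle's own z axis and vertical below 0.2 rad and linear speed of each of tape_roll, dropper_bottle, short_bottle below 0.02 m/s); the robot touches nothing.
It fails at once if the third timer's rocker is tipped (below +0.10 rad) (value of joint bottle_rocker below 0.1 rad).
It fails at once if a timed thing is moved or lifted by more than 15 mm, or tipped by more than 0.3 rad (distance of any of tape_roll, dropper_bottle, short_bottle from where it was at the start of the episode above 0.015 m or angle between any of tape_roll, dropper_bottle, short_bottle's own z axis and vertical above 0.3 rad).
It fails at once if a timer is pressed harder than 40 N (contact force between any of the arm, the fingers and tape_timer above 40 N or contact force between any of the arm, the fingers and dropper_timer above 40 N or contact force between any of the arm, the fingers and bottle_timer above 40 N).
It also fails if it takes over 35 s, if anything falls off the work surface, if the arm or the gripper's body presses on something with over 40 N, if the wrist force passes 120 N, or if a joint passes its speed limit or range.

ROBOT

A 7-joint arm with a two-finger parallel gripper is mounted at the origin on a cart in front of the work surface, level with it; the furniture and walls round the work are solid. World frame = base frame: x ahead of the robot, y to its left, z up, the work surface at z = 0. Lengths are in m, angles in rad, forces in N, time in s.
With the tool pointing down it reaches from about 0.375 to 0.925 m from the base axis. Payload 3.1 kg.
Tool frame: the origin (TCP) lies at the very end of the fingers, on their centre line; the grasp point (between the pads) lies 19 mm behind it (ctrl.tcp_to_grasp is the distance from the TCP to the grasp point, in m); y points along the fingers, x is the direction in which the jaws open and shut, and the axes are right-handed (so a half turn about y gives the same grasp; the last joint's range is limited). The gripper opens to 85 mm and grips with 20 to 120 N. Pads are 22 mm wide; open, the fingers measure 114 mm over their backs; the gripper's body (76 mm by 85 mm) begins 54 mm behind the grasp point. The pads swing forward as they close: fully open they stand 13 mm farther back than shut.
Start: joints at [1.245, 0.383, 0.044, 1.598, -0.018, 1.161, -0.05], TCP at [0.147, -0.633, 0.231] pointing down, gripper open.
Joint ranges: [-2.61, 2.61], [-0.41, 2.15], [-1.48, 1.57], [0, 2.5], [-1.57, 4.71], [0.05, 1.97], [-2.85, 2.85]. Speed limits (rad/s): [2.79, 2.79, 3.14, 3.14, 3.14, 3.14, 3.14].

INTERFACE

Orientations are given as a unit quaternion [w, x, y, z].
In Python, from station import ctrl gives the robot as it stands.
- The arm moves only by the tool play_rows, never from a script. Its arguments are lists of equal length, an entry for each row: "gripper": the opening, from 0 (shut) to 1 (fully open); "linear": the shift along the tool's x, y, z in mm, a list of three; "spin": the turn about the tool's y in degrees. In form: {"gripper": [gripper, ...], "linear": [[x, y, z], ...], "spin": [spin, ...]}. A call has 1 to 12 rows; each row shifts and turns the commanded pose from where the row before left it, along the tool's axes as they then stand; what a row does not reach is not made up. A row lasts 1/10 s, in which the tool goes at most 50 mm and 8.59 degrees, less where a joint would pass 70% of its speed; a pose out of reach is approached as far as the arm can. A call is refused whole if a number of a shift passes 50 or a number of a turn 8.59, either way. A call with a gripper value outside its range is refused whole. The fingers move at their own pace and stop on an object; the grip force is fixed at half the most. Time passes only in rows, so rows that do not move let the fingers close. It gives the time, the measured TCP pose, the force and the opening at its end, in the units of the state.
- ctrl.get_state(): the state, without advancing time (a new reading comes with each control period).
- ctrl.read_camera(name): name is "scene" or "top" or "wrist"; returns (picture, depth): 420x560x3 uint8, red, green, blue; 420x560 float32, m along the optical axis (not along the pixel's ray), 0 where there is no reading.
- ctrl.camera_params(name): a dict with "intrinsics" (3x3 intrinsics, pixels), "view" (4x4, takes a point from world to camera coordinates). Camera axes: x right, y down, z forward; pixel columns grow to the right and rows downward; lengths in m; the calibration is good to about 2 mm. The wrist camera is an equidistant fisheye: a pixel r from the principal point sees the ray r / f radians off the axis. A picture is of the moment at which its call begins: read the wrist's pose just before it. camera_params takes no time and is no camera call; for the wrist camera it gives the pose at the moment of the call.
- ctrl.sign_off(): hands the job in, once; it reports no verdict.
Trained networks look in the newest picture that a camera, given by its name, has taken for a name from the list of things; names that differ only in an ending like _2 or _b are one class to them, and where a whole thing is asked for, a point or a joint stands for the part that bears it (a point fixed in the world has none). Each returns a list of dicts, best first, with "conf" (0 to 1); they miss things now and then, are a little off and sometimes report something else, mostly with a low value. They report only what shows in the picture. A call takes as long as a camera call. They do not tell look-alikes from the thing itself.
- ctrl.trace(camera, thing): "mask" (420x560 bool, what is visible of it) and "centre" ([column, row] in pixels, amid what is visible of it).
The state is a dict: "time": time; "joints": joint angles; "joint_vel": joint speeds; "effort": joint torques, N m; "ee_pos": TCP position; "tcp_rot": TCP orientation; "force": force on the tool from outside, world axes, zero at the start; "wrist_torque": the same for the moment, N m; "grip_width": finger opening in m.
Only numpy, scipy, OpenCV 4.12 (cv2) and the standard library are available. Lean on these libraries where they do the work, as an engineer would, in place of code of your own. Each camera call takes 0.05 s, during which the arm holds its last target.

## Working session

There is one attempt and no reset: what is moved stays moved. The work goes in short steps, Python scripts to look and compute and a tool call to move; the robot and the scene stay as the last step left them, time stands still between calls to the robot, and variables do not carry over. Pictures are saved under pics/ and viewed, and the job is handed in when it is done.

Besides the shell and the picture viewer there is one more tool, called after "Call:" as a command line: name --pt "numbers of a row" for each row, then --argument value for the rest. play_rows: Moves the arm, as the interface text tells. Its arguments: {"type":"object","properties":{"gripper":{"type":"array","items":{"type":"number"}},"linear":{"type":"array","items":{"type":"array","items":{"type":"number"}}},"spin":{"type":"array","items":{"type":"number"}}},"required":["gripper","linear","spin"]}

```bash
mkdir -p pics; ls
python3 - <<'E'
from station import ctrl
import cv2
s=ctrl.get_state()
for k in s: print(k,s[k])
for c in ("scene","top"):
    p,d=ctrl.read_camera(c); cv2.imwrite(f"pics/{c}0.png",p[:,:,::-1])
    import numpy as np; np.save(f"{c}0d.npy",d); print(ctrl.camera_params(c))
E
```

```text
pics
time 0.0
joints [ 1.24519003  0.38386647  0.04382171  1.59961158 -0.01792284  1.16114121
 -0.04988038]
joint_vel [ 0.00232135  0.00130844  0.00025667  0.00060002 -0.00095882 -0.00081931
  0.00172815]
effort [ 4.64190889e-04 -4.33464861e+01  1.02453589e+00 -2.49514425e+01
  1.06144248e-02  1.12404290e-02  5.93088586e-06]
ee_pos [ 0.14659087 -0.6322838   0.22984917]
tcp_rot [ 0.55415657 -0.55306396  0.44065751 -0.43914884]
force [-0.73232506  0.7753163  -0.24521013]
wrist_torque [-0.00844638  0.04213395 -0.01291605]
grip_width 0.0853778150850952
{'intrinsics': array([[403.46572209,   0.        , 271.45339111],
       [  0.        , 403.46572209, 208.73933701],
       [  0.        ,   0.        ,   1.        ]]), 'view': array([[-0.84891924, -0.52852122,  0.00120003,  0.46788011],
       [-0.2250031 ,  0.35934721, -0.90567278,  0.23696658],
       [ 0.47823605, -0.76911307, -0.42397567,  0.51619165],
       [ 0.        ,  0.        ,  0.        ,  1.        ]])}
{'intrinsics': array([[382.5277064 ,   0.        , 279.06360016],
       [  0.        , 382.5277064 , 209.15554629],
       [  0.        ,   0.        ,   1.        ]]), 'view': array([[-4.84169188e-02, -9.98827144e-01, -3.73269112e-04,
        -1.31258784e-01],
       [-9.75949294e-01,  4.73874624e-02, -2.12784876e-01,
         6.52347426e-01],
       [ 2.12552998e-01, -9.93809634e-03, -9.77099001e-01,
         1.02368589e+00],
       [ 0.00000000e+00,  0.00000000e+00,  0.00000000e+00,
         1.00000000e+00]])}
```

View pics/scene0.png

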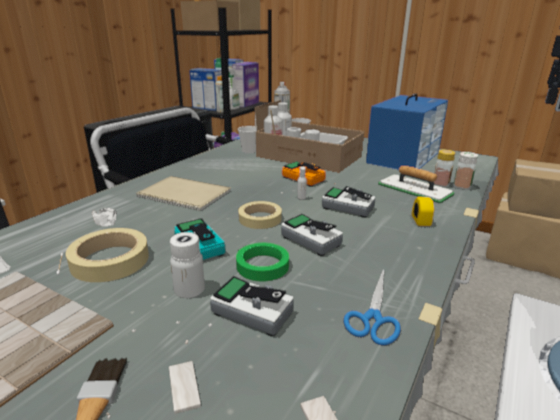

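View pics/top0.png

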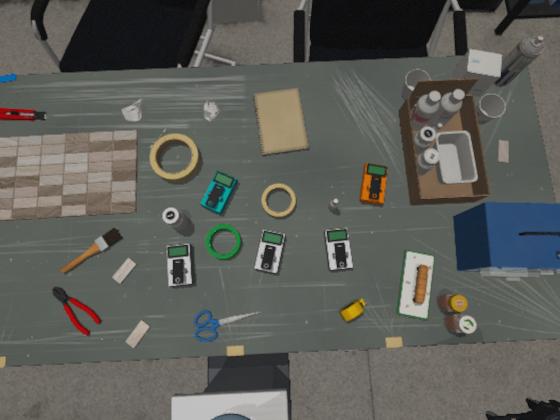

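The top view shows three grey timers. The left one at (179,265) is in front of the short wide bottle at (172,217). The middle one at (270,251) is in front of the small tan roll at (279,200). The right one at (339,249) is in front of the dropper at (335,205).

For the tape roll, the larger tan ring at (175,158) and the green ring at (223,241) are excluded, and so are the turquoise and orange timers. I'll measure and confirm this in a crop.

```bash
cat > h.py <<'E'
import numpy as np, cv2
from station import ctrl
def world(c,d,us,vs):
    P=ctrl.camera_params(c);K=P['intrinsics'];V=P['view']
    z=d[vs,us]; q=np.stack([(us-K[0,2])/K[0,0]*z,(vs-K[1,2])/K[1,1]*z,z],1)
    return (q-V[:3,3])@V[:3,:3]
def proj(c,X):
    P=ctrl.camera_params(c);K=P['intrinsics'];V=P['view']
    q=np.atleast_2d(X)@V[:3,:3].T+V[:3,3]; return q[:,:2]/q[:,2:]*[K[0,0],K[1,1]]+[K[0,2],K[1,2]]
E
python3 - <<'E'
from h import *
p,d=ctrl.read_camera("top")
np.save("topd.npy",d);cv2.imwrite("pics/top1.png",p[:,:,::-1])
for n in ["tape_timer","tape_rocker","tape_roll","dropper_bottle","short_bottle"]:
    for k,r in enumerate(ctrl.trace("top",n)):
        vs,us=np.nonzero(r["mask"]&(d>0)); X=world("top",d,us,vs)
        e=X[:,2]>.012
        print(n,round(r["conf"],2),np.round(r["centre"]),len(us),"z",np.round(np.percentile(X[:,2],[5,50,95]),3),
         end=' ')
        if e.sum()>8:
            rc=cv2.minAreaRect((X[e][:,:2]*1000).astype(np.float32)); print(np.round(rc[0],1),np.round(rc[1],1),round(rc[2],1), 'mean',np.round(X[e].mean(0),3))
        else: print()
        if 'rock' in n or 'timer' in n: np.save(f"m_{n}_{k}.npy",r["mask"])
cv2.imwrite("pics/crop1.png",cv2.resize(p[180:300,140:380,::-1],None,fx=3.3,fy=3.3,interpolation=cv2.INTER_CUBIC))
E
```

```text
tape_timer 0.97 [219. 191.] 880 z [0.023 0.035 0.051] [715.2  15.1] [ 67.6 115.9] 63.3 mean [0.711 0.013 0.037]
tape_timer 0.79 [271. 253.] 890 z [0.03  0.036 0.054] [ 530.9 -130.3] [ 68.6 116.1] 74.9 mean [ 0.528 -0.131  0.039]
tape_timer 0.63 [374. 185.] 858 z [0.025 0.035 0.051] [ 718.2 -454.3] [ 70.8 115.1] 77.1 mean [ 0.715 -0.449  0.037]
tape_rocker 0.79 [212. 195.] 226 z [0.045 0.049 0.053] [701.7  22.3] [28.1 73.4] 63.1 mean [0.699 0.024 0.049]
tape_rocker 0.77 [374. 187.] 237 z [0.045 0.049 0.052] [ 704.8 -450.2] [29.6 75.2] 77.3 mean [ 0.7   -0.449  0.049]
tape_rocker 0.74 [264. 256.] 226 z [0.043 0.05  0.056] [ 511.6 -124. ] [31.3 64. ] 73.6 mean [ 0.511 -0.125  0.05 ]
tape_roll 0.86 [166. 148.] 1190 z [0.002 0.033 0.037] [833.8 149. ] [148.1 144.5] 41.1 mean [0.832 0.148 0.032]
tape_roll 0.73 [339. 256.] 272 z [0.041 0.049 0.055] [ 508.4 -333.6] [36.1 67.8] 89.2 mean [ 0.509 -0.331  0.049]
tape_roll 0.71 [220. 230.] 582 z [-0.001  0.023  0.027] [566.    5.7] [100.7 100. ] 89.2 mean [0.567 0.006 0.023]
tape_roll 0.64 [280. 212.] 476 z [0.004 0.023 0.027] [ 683.2 -164.3] [ 96.2 100.4] 86.6 mean [ 0.681 -0.164  0.023]
tape_roll 0.52 [266. 258.] 280 z [0.033 0.049 0.056] [ 514.8 -125.8] [34.2 73.2] 76.5 mean [ 0.514 -0.126  0.048]
dropper_bottle 0.69 [342. 255.] 213 z [0.043 0.05  0.055] [ 509.7 -331. ] [26.4 64.9] 86.7 mean [ 0.509 -0.331  0.049]
dropper_bottle 0.44 [332. 205.] 76 z [0.014 0.056 0.087] [ 654.3 -321.3] [20.9 15.9] 64.8 mean [ 0.653 -0.321  0.055]
short_bottle 0.62 [176. 219.] 432 z [0.013 0.097 0.105] [632.6 135.3] [49.2 50.1] 1.8 mean [0.629 0.13  0.081]
```

View pics/crop1.png

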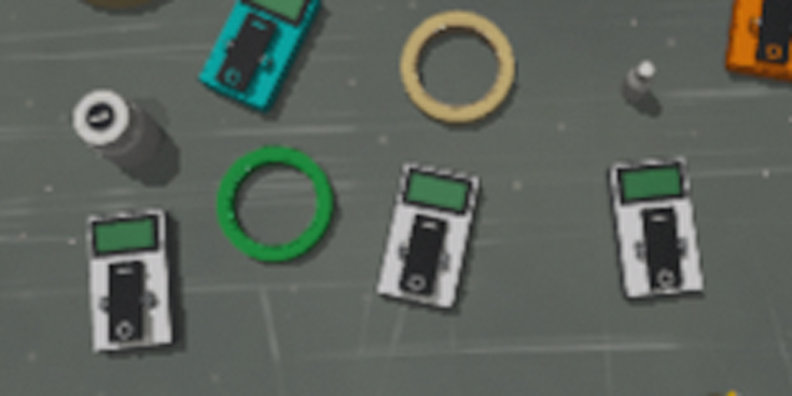

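The crop confirms the pairing. Next I'll get precise timer poses and the tool axes.

```bash
cat > plan.py <<'E'
from h import *
from scipy.spatial.transform import Rotation as R
d=np.load("topd.npy"); vs,us=np.nonzero(d>0); X=world("top",d,us,vs)
img=cv2.imread("pics/top1.png")[vs,us].astype(int)
T={}
for n,c in dict(tape=(.53,-.13),dropper=(.53,-.33),bottle=(.48,.1)).items():
    m=(np.hypot(X[:,0]-c[0],X[:,1]-c[1])<.09)&(X[:,2]>.028)&(X[:,2]<.06)
    lab=np.zeros(d.shape,np.uint8);lab[vs[m],us[m]]=1
    k,L,S,C=cv2.connectedComponentsWithStats(lab); j=1+np.argmax(S[1:,4]); m&=L[vs,us]==j
    rc=cv2.minAreaRect((X[m][:,:2]*1000).astype(np.float32)); b=cv2.boxPoints(rc)
    e=max([b[1]-b[0],b[2]-b[1]],key=np.linalg.norm); e=e/np.linalg.norm(e); e*=np.sign(e[0])
    o=np.array(rc[0])/1000; ax=o-.02*e
    q=(X[m][:,:2]-ax)@np.array([[e[0],-e[1]],[e[1],e[0]]])
    r=(abs(q[:,1])<.01)&(abs(q[:,0])<.03)
    f=np.polyfit(q[r,0],X[m][r,2],1)
    dark=img[m].max(1)<70; dk=dark&(abs(q[:,0])<.045)&(abs(q[:,1])<.018)
    rr=cv2.minAreaRect((X[m][dk][:,:2]*1000).astype(np.float32))
    T[n]=(ax,e); print(n,"rect",np.round(rc[1]),"o",o.round(4),"yaw",np.degrees(np.arctan2(e[1],e[0])).round(1),"axis",ax.round(4),"slope,h",f.round(3),"dark",np.round(rr[0]),np.round(rr[1]),
      "run",(ax+.026*e).round(4),"stop",(ax-.026*e).round(4))
s=ctrl.get_state(); Q=R.from_quat(np.roll(s['tcp_rot'],-1)).as_matrix(); print("tool axes cols\n",Q.round(3),s['ee_pos'].round(4),s['force'].round(1),s['joints'].round(2),s['time'])
E
python3 plan.py
```

```text
tape rect [ 68. 117.] o [ 0.5307 -0.1303] yaw -14.2 axis [ 0.5113 -0.1254] slope,h [-0.166  0.05 ] dark [ 518. -126.] [28. 77.] run [ 0.5365 -0.1317] stop [ 0.4861 -0.119 ]
dropper rect [118.  69.] o [ 0.5283 -0.3294] yaw 2.9 axis [ 0.5084 -0.3304] slope,h [0.17  0.049] dark [ 512. -332.] [83. 30.] run [ 0.5343 -0.3291] stop [ 0.4824 -0.3317]
bottle rect [118.  67.] o [0.5048 0.1312] yaw 3.9 axis [0.4848 0.1298] slope,h [-0.179  0.05 ] dark [488. 131.] [84. 30.] run [0.5108 0.1316] stop [0.4589 0.128 ]
tool axes cols
 [[ 0.226 -0.     0.974]
 [-0.974  0.     0.226]
 [-0.    -1.    -0.   ]] [ 0.1467 -0.6331  0.2311] [-0.2  0.  -0.2] [ 1.25  0.38  0.04  1.6  -0.02  1.16 -0.05] 0.4
```

The sizes, heights and tilts check out: tape timer running (slope -0.17), dropper timer stopped (+0.17) and third timer running (-0.18). I'll travel at z≈0.23 with the gripper shut.

Call:
play_rows --gripper '[0,0,0,0,0,0,0,0,0,0,0,0]' --pt "-10 0 10" --pt "-20 0 20" --pt "-30 0 32" --pt "-30 0 32" --pt "-30 0 32" --pt "-30 0 32" --pt "-30 0 32" --pt "-30 0 32" --pt "-30 0 32" --pt "-30 0 32" --pt "-30 0 32" --pt "-20 0 20" --spin '[0,0,0,0,0,0,0,0,0,0,0,0]'

```text
time: 1.6
ee_pos: [0.4056, -0.2405, 0.2317]
tcp_rot: [0.555, -0.554, 0.438, -0.439]
force: [-0.2, -0.6, -0.3]
grip_width: 0.0004
```

Call:
play_rows --gripper '[0,0,0,0,0,0,0,0]' --pt "-20 0 20" --pt "0 0 0" --pt "0 0 0" --pt "0 0 0" --pt "0 0 0" --pt "0 0 0" --pt "0 0 0" --pt "0 0 0" --spin '[0,5.5,5.5,5.5,5.5,5.3,0,0]'

```text
time: 2.4
ee_pos: [0.4186, -0.2204, 0.2314]
tcp_rot: [-0.435, 0.435, -0.558, 0.558]
force: [0.0, 0.0, 0.7]
grip_width: 0.0001
```

```bash
cat >> plan.py <<'E'
for n,sg in (("tape",-1),("dropper",1)):
    ax,e=T[n]; g=ax+sg*.026*e; v=np.array([*g,.07])-s['ee_pos']
    print(n,"tool shift mm",(Q.T@v*1000).round(1),"spin needed",round(np.degrees(np.arctan2(Q[1,2],Q[0,2])-np.arctan2(e[1],e[0])),2))
E
python3 plan.py | tail -6
```

```text
tool axes cols
 [[-0.243 -0.     0.97 ]
 [-0.97  -0.    -0.243]
 [ 0.    -1.     0.   ]] [ 0.4186 -0.2204  0.2314] [0.  0.  0.7] [ 0.69  0.06 -0.31  2.    0.02  1.09 -1.44] 2.4
tape tool shift mm [-114.9  161.3   40.8] spin needed 0.12
dropper tool shift mm [ 77.2 161.4 138.7] spin needed -16.96
```

Call:
play_rows --gripper '[0,0,0,0,0,0,0,0,0,0,0]' --pt "-25 0 10" --pt "-30 0 10" --pt "-30 0 10" --pt "-30 0 10" --pt "0 20 1" --pt "0 35 0" --pt "0 35 0" --pt "0 35 0" --pt "0 20 0" --pt "0 10 0" --pt "0 0 0" --spin '[0,0,0,0,0,0,0,0,0,0,0]'

```text
time: 3.5
ee_pos: [0.4857, -0.1193, 0.0751]
tcp_rot: [0.434, -0.435, 0.559, -0.557]
force: [-0.3, 0.2, 0.2]
grip_width: -0.0002
```

```bash
python3 plan.py | tail -3
python3 - <<'E'
from h import *
p,d=ctrl.read_camera("scene"); q,_=ctrl.read_camera("wrist"); t,_=ctrl.read_camera("top")
a=cv2.resize(p[180:290,230:390,::-1],(640,440)); cv2.imwrite("pics/s2.png",a); cv2.imwrite("pics/w2.png",q[:,:,::-1]); cv2.imwrite("pics/t2.png",t[:,:,::-1])
E
```

```text
[-0.    -1.    -0.003]] [ 0.4857 -0.1193  0.0751] [-0.3  0.2  0.2] [ 0.5   0.34 -0.38  2.06  0.18  0.78 -1.81] 3.5
tape tool shift mm [-0.4  5.1  0.3] spin needed 0.02
dropper tool shift mm [191.5   4.8  98.6] spin needed -17.06
```

View pics/s2.png

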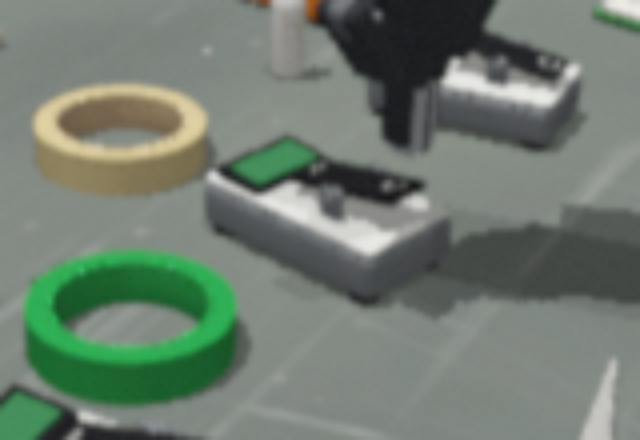

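View pics/w2.png

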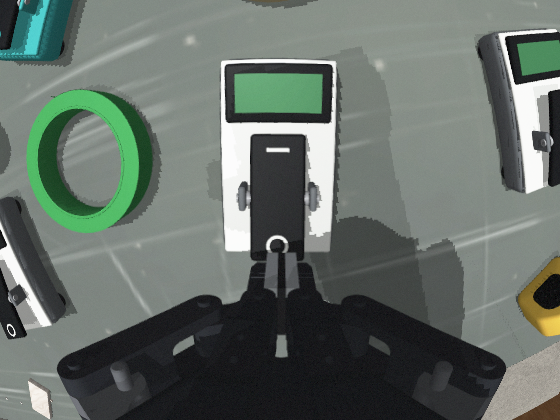

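The fingertips are over the ring end (wrist view 277,246) and the tool is aligned with the timer. I'll press down in small rows.

Call:
play_rows --gripper '[0,0,0,0,0,0,0,0,0]' --pt "0 8 0" --pt "0 8 0" --pt "0 2 0" --pt "0 2 0" --pt "0 2 0" --pt "0 2 0" --pt "0 2 0" --pt "0 1 0" --pt "0 0 0" --spin '[0,0,0,0,0,0,0,0,0]'

```text
time: 4.55
ee_pos: [0.4865, -0.1197, 0.0491]
tcp_rot: [0.434, -0.434, 0.558, -0.558]
force: [-1.9, -0.3, 1.1]
grip_width: -0.0
```

Call:
play_rows --gripper '[0,0,0]' --pt "0 1 0" --pt "0 1 0" --pt "0 0 0" --spin '[0,0,0]'

```text
time: 4.85
ee_pos: [0.4867, -0.1197, 0.0472]
tcp_rot: [0.434, -0.434, 0.558, -0.558]
force: [-3.3, 0.5, 3.7]
grip_width: 0.0002
```

Call:
play_rows --gripper '[0,0,0]' --pt "0 1 0" --pt "0 0.5 0" --pt "0 0 0" --spin '[0,0,0]'

```text
time: 5.15
ee_pos: [0.4866, -0.1197, 0.0461]
tcp_rot: [0.434, -0.434, 0.558, -0.558]
force: [-4.3, 1.3, 7.7]
grip_width: 0.0002
```

Call:
play_rows --gripper '[0,0,0]' --pt "0 1 0" --pt "0 0 0" --pt "0 0 0" --spin '[0,0,0]'

```text
time: 5.45
ee_pos: [0.4867, -0.1197, 0.0458]
tcp_rot: [0.434, -0.435, 0.558, -0.558]
force: [-6.0, 0.5, 13.6]
grip_width: 0.0005
```

The force rose to 14 N with almost no further travel, so the rocker is on its stop. I'll retreat and look.

Call:
play_rows --gripper '[0,0,0,0,0,0,0]' --pt "0 -5 0" --pt "0 -20 0" --pt "0 -35 0" --pt "0 -35 0" --pt "0 -35 0" --pt "0 -20 0" --pt "0 0 0" --spin '[0,0,0,0,0,0,0]'

```text
time: 6.15
ee_pos: [0.4909, -0.1206, 0.1987]
tcp_rot: [-0.436, 0.432, -0.555, 0.561]
force: [0.7, -0.3, 0.3]
grip_width: -0.0003
```

```bash
python3 plan.py | tail -5
cat > look.py <<'E'
from h import *
import sys
p,d=ctrl.read_camera("scene"); q,_=ctrl.read_camera("wrist")
a=cv2.resize(p[170:340,200:390,::-1],(760,680))[:600]; cv2.imwrite(f"pics/s{sys.argv[1]}.png",a); cv2.imwrite(f"pics/w{sys.argv[1]}.png",q[:,:,::-1])
E
python3 look.py 3
```

```text
[[-0.246  0.011  0.969]
 [-0.969 -0.003 -0.246]
 [ 0.    -1.     0.011]] [ 0.4909 -0.1206  0.1987] [ 0.7 -0.3  0.3] [ 0.55  0.17 -0.42  1.96  0.08  1.02 -1.73] 6.15
tape tool shift mm [ -0.4 128.7  -6.5] spin needed -0.05
dropper tool shift mm [191.3 129.8  92. ] spin needed -17.13
```

View pics/s3.png

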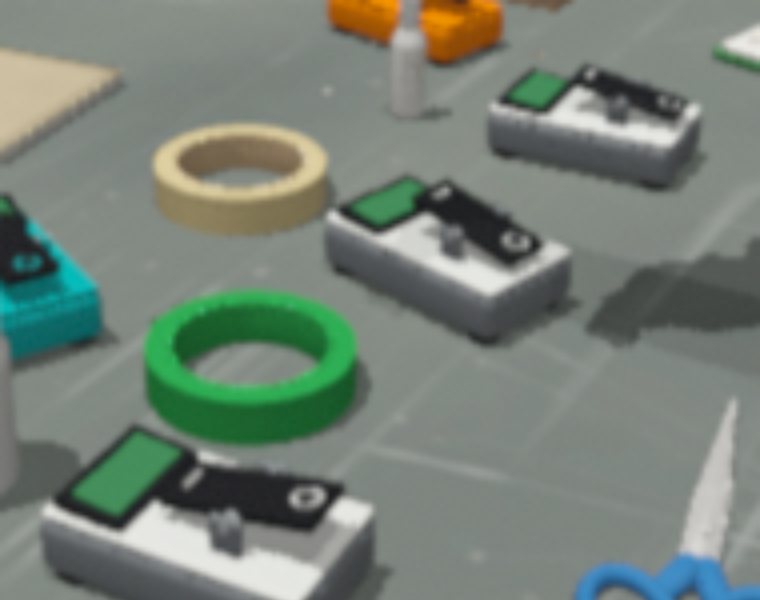

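The tape rocker's ring end, at (517,242) in the crop, is now down, and the third timer's rocker is unchanged. Next is the dropper timer's run end.

Call:
play_rows --gripper '[0,0,0,0,0,0,0,0,0,0,0]' --pt "20 0 10" --pt "34 0 16" --pt "34 0 16" --pt "34 0 16" --pt "34 0 16" --pt "25 0 12" --pt "10 0 6" --pt "0 0 0" --pt "0 0 0" --pt "0 0 0" --pt "0 0 0" --spin '[0,0,0,0,0,0,0,-6,-6,-5,0]'

```text
time: 7.35
ee_pos: [0.5286, -0.3256, 0.193]
tcp_rot: [0.512, -0.512, 0.489, -0.486]
force: [0.1, -0.1, -0.0]
grip_width: 0.0002
```

```bash
python3 plan.py | tail -5
```

```text
[[ 0.05  -0.002  0.999]
 [-0.999  0.002  0.05 ]
 [-0.003 -1.    -0.002]] [ 0.5286 -0.3256  0.193 ] [ 0.1 -0.1 -0. ] [ 0.76  0.39 -0.34  1.69  0.14  1.09 -1.14] 7.35
tape tool shift mm [-208.2  123.6  -32. ] spin needed 17.06
dropper tool shift mm [  4.1 123.    5.7] spin needed -0.02
```

Call:
play_rows --gripper '[0,0,0,0,0,0,0]' --pt "4 15 6" --pt "0 30 0" --pt "0 30 0" --pt "0 25 0" --pt "0 13 0" --pt "0 5 0" --pt "0 0 0" --spin '[0,0,0,0,0,0,0]'

```text
time: 8.05
ee_pos: [0.5351, -0.3309, 0.076]
tcp_rot: [-0.512, 0.512, -0.488, 0.487]
force: [-0.7, 1.0, 0.4]
grip_width: -0.0002
```

```bash
python3 plan.py | tail -5;python3 look.py 4
```

```text
[[ 0.048 -0.001  0.999]
 [-0.999  0.001  0.048]
 [-0.001 -1.    -0.001]] [ 0.5351 -0.3309  0.076 ] [-0.7  1.   0.4] [ 0.73  0.54 -0.31  1.75  0.2   0.89 -1.19] 8.05
tape tool shift mm [-214.     6.2  -38.8] spin needed 16.95
dropper tool shift mm [-1.8  6.  -0.7] spin needed -0.13
```

View pics/w4.png

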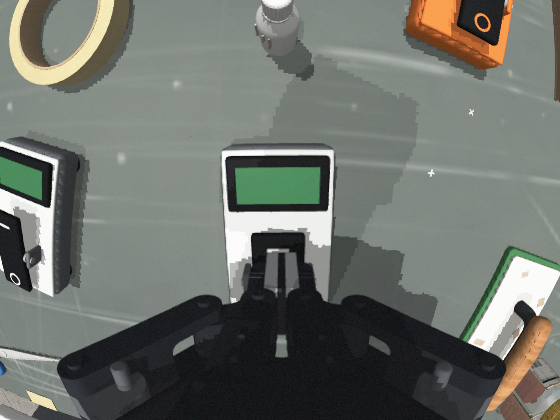

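View pics/s4.png

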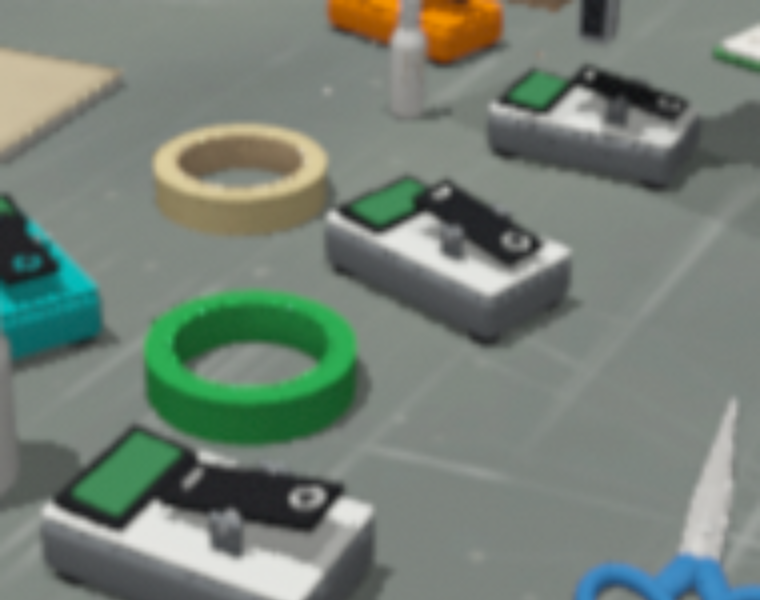

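The fingertips are over the bar end: in the wrist view the rocker's display end shows at (277,240), just ahead of the pads. In the scene crop the tip hangs above it at (600,38). Pressing now.

Call:
play_rows --gripper '[0,0,0,0,0,0,0,0,0,0,0]' --pt "-1.5 8 0" --pt "0 8 0" --pt "0 2 0" --pt "0 2 0" --pt "0 2 0" --pt "0 2 0" --pt "0 2 0" --pt "0 1 0" --pt "0 1 0" --pt "0 1 0" --pt "0 0 0" --spin '[0,0,0,0,0,0,0,0,0,0,0]'

```text
time: 9.25
ee_pos: [0.5366, -0.3296, 0.0487]
tcp_rot: [0.513, -0.511, 0.487, -0.489]
force: [1.2, 0.9, 3.9]
grip_width: -0.0002
```

Call:
play_rows --gripper '[0,0,0]' --pt "0 1 0" --pt "0 0.5 0" --pt "0 0 0" --spin '[0,0,0]'

```text
time: 9.55
ee_pos: [0.5367, -0.3297, 0.0472]
tcp_rot: [0.513, -0.511, 0.487, -0.489]
force: [2.7, 0.4, 3.9]
grip_width: -0.0002
```

Call:
play_rows --gripper '[0,0,0]' --pt "0 1 0" --pt "0 1 0" --pt "0 0 0" --spin '[0,0,0]'

```text
time: 9.85
ee_pos: [0.5369, -0.3297, 0.0467]
tcp_rot: [0.512, -0.512, 0.487, -0.489]
force: [-0.1, 2.2, 11.8]
grip_width: -0.0002
```

Call:
play_rows --gripper '[0,0,0,0,0,0,0,0]' --pt "0 -5 0" --pt "0 -20 0" --pt "0 -35 0" --pt "0 -35 0" --pt "0 -35 0" --pt "0 -35 0" --pt "0 -15 0" --pt "0 0 0" --spin '[0,0,0,0,0,0,0,0]'

```text
time: 10.65
ee_pos: [0.5356, -0.3309, 0.2261]
tcp_rot: [-0.512, 0.512, -0.487, 0.489]
force: [0.0, 0.3, 0.3]
grip_width: -0.0
```

Call:
play_rows --gripper '[0,0,0,0,0,0,0,0]' --pt "10 0 -5" --pt "25 0 -20" --pt "30 0 -30" --pt "30 0 -30" --pt "30 0 -30" --pt "15 0 -15" --pt "0 0 0" --pt "0 0 0" --spin '[0,0,0,0,0,0,0,0]'

```text
time: 11.45
ee_pos: [0.4102, -0.4753, 0.2214]
tcp_rot: [0.512, -0.511, 0.49, -0.487]
force: [1.0, 0.8, -0.6]
grip_width: 0.0
```

```bash
python3 look.py 5
python3 - <<'E'
from h import *
p,d=ctrl.read_camera("top"); np.save("topd.npy",d);cv2.imwrite("pics/top1.png",p[:,:,::-1])
E
python3 plan.py
```

```text
tape rect [ 68. 117.] o [ 0.531  -0.1304] yaw -14.7 axis [ 0.5116 -0.1253] slope,h [0.175 0.049] dark [ 515. -125.] [28. 83.] run [ 0.5368 -0.1319] stop [ 0.4865 -0.1187]
dropper rect [117.  69.] o [ 0.5287 -0.3291] yaw 3.2 axis [ 0.5087 -0.3302] slope,h [-0.192  0.05 ] dark [ 512. -331.] [83. 30.] run [ 0.5347 -0.3288] stop [ 0.4828 -0.3317]
bottle rect [117.  68.] o [0.5044 0.1312] yaw 3.7 axis [0.4844 0.1299] slope,h [-0.191  0.05 ] dark [488. 131.] [83. 29.] run [0.5104 0.1316] stop [0.4585 0.1282]
tool axes cols
 [[ 0.052 -0.     0.999]
 [-0.999  0.002  0.052]
 [-0.002 -1.    -0.   ]] [ 0.4135 -0.4735  0.2232] [ 0.3  0.3 -0.2] [ 1.    0.37 -0.27  1.65  0.1   1.14 -0.81] 11.6
tape tool shift mm [-350.1  154.    91.3] spin needed 17.62
dropper tool shift mm [-137.8  153.5  128.5] spin needed -0.28
```

View pics/s5.png

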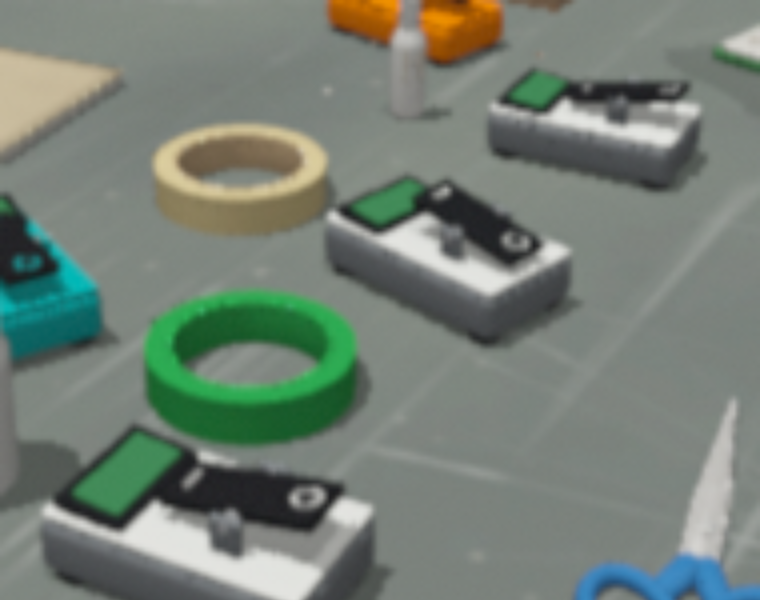

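View pics/top1.png

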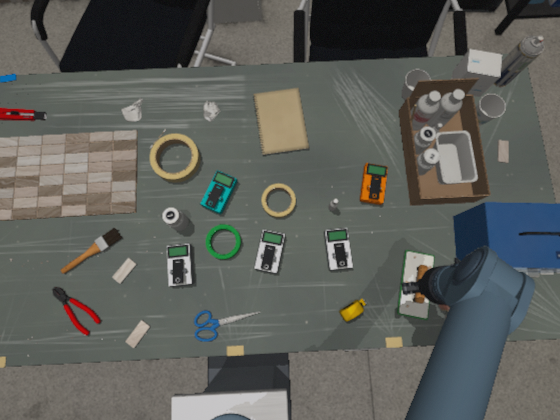

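Both rockers are fully over, and the third timer, tape roll (279,200), dropper (335,205) and short bottle (172,217) are unchanged. The arm is clear at z = 0.22 m.

```bash
python3 -c "
from station import ctrl
print(ctrl.sign_off())"
```

```text
the job is handed in; nothing more can be done
None
```

I stopped the tape roll's timer first, then started the dropper bottle's timer. Both were pressed with the shut fingertips; the highest force I read was about 14 N. I then backed the arm off to about 0.22 m above the table and handed the job in about 12 s into the run, with no verdict reported.

My last depth check from the top camera gave these rocker tilts, in the joint's sign (full travel is 0.18 rad):

| Timer | Measured tilt (rad) | State |
|---|---|---|
| Tape roll | about -0.175 | stopped |
| Dropper bottle | about +0.19 | running |
| Short wide bottle | about +0.19 | running, left alone |

In the last pictures the tape roll, dropper bottle and short bottle look the same as at the start. I compared them by eye and did not re-measure their positions. None of these last checks failed or disagreed.

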